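# Set and clamp the saw fence

### The arm

A 7-joint arm with a two-finger parallel gripper is mounted at the origin on the work surface. World frame = base frame: x ahead of the robot, y to its left, z up, the work surface at z = 0. Lengths are in m, angles in rad, forces in N, time in s.
With the tool pointing down it reaches from about 0.4 to 0.85 m from the base axis. Payload 10.4 kg.
Tool frame: the origin (TCP) lies on the centre line of the jaws, within the pads' length; the fingertips stand 14 mm ahead of it and the grasp point (between the pads) lies 5 mm behind it (ctrl.tip_reach is the distance from the TCP to the fingertips, in m); z points along the fingers, y is the direction in which the jaws open and shut (so a half turn about z gives the same grasp; the last joint's range is limited). The gripper opens to 87 mm and grips with 3 to 60 N. Pads are 19 mm wide; open, the fingers measure 117 mm over their backs; the gripper's body (75 mm by 190 mm) begins 51 mm behind the grasp point.
Start: joints at [1.27, 0.332, -0.065, 1.46, 0.022, 1.35, -0.088], TCP at [0.171, -0.601, 0.237] pointing down, gripper open.
Joint ranges: [-2.6, 2.6], [-0.5, 2.12], [-1.47, 1.34], [0.16, 2.42], [-1.27, 4.41], [0.06, 2.06], [-2.6, 2.6]. Speed limits (rad/s): [2.22, 2.22, 2.79, 2.79, 3.14, 3.14, 3.14].

### API

Orientations are given as [roll, pitch, yaw] about the fixed x, y, z axes, in that order (R = Rz(yaw) Ry(pitch) Rx(roll)).
In Python, from rig import ctrl gives the robot as it stands. The module is installed in compiled form; this text tells all that it offers.
- The arm moves only by the tool send_rows, never from a script. Its argument "targets" is a list of rows, each an object of numbers: "x", "y", "z": the shift along the tool's x, y, z in m; "ax", "ay", "az": the turn, a rotation vector about the tool's x, y, z in degrees; "jaw": the opening, from 0 (shut) to 1 (fully open). In form: [{"x": .., "y": .., "z": .., "ax": .., "ay": .., "az": .., "jaw": ..}, ...]. A call has 1 to 10 rows; each row is the pose to reach, as a shift and turn from the pose commanded when the call began, along the tool's axes at that moment; what a row does not reach only later rows make up. A row lasts 1/8 s, in which the tool goes at most 62.5 mm and 10.7 degrees, less where a joint would pass 70% of its speed; a pose out of reach is approached as far as the arm can. A call with a gripper value outside its range is refused whole. The fingers move at their own pace and stop on an object; "grip_force" is the grip in N (left out, the last holds). Time passes only in rows, so rows that repeat a pose let the fingers close. It gives the time, the measured TCP pose, the force and the opening at its end, in the units of the state.
- ctrl.get_obs(): the state, without advancing time (a new reading comes with each control period).
- ctrl.camera(name): name is "side" or "top"; returns a dict with "image" (400x640x3 uint8, red, green, blue), "depth" (400x640 float32, m along the optical axis (not along the pixel's ray), 0 where there is no reading), "camera_matrix" (3x3 intrinsics, pixels), "extrinsics" (4x4, takes a point from camera to world coordinates). Camera axes: x right, y up, looking along -z (the intrinsics and any distortion apply to the point x, -y, -z); pixel columns grow to the right and rows downward; lengths in m; the calibration is good to about 2 mm. A picture is of the moment at which its call begins.
- ctrl.hand_in(): hands the job in, once; it reports no verdict.
The state is a dict: "t": time; "joint_positions": joint angles; "joint_velocities": joint speeds; "tau": joint torques, N m; "position": TCP position; "tcp_rot": TCP orientation; "contact_force": force on the tool from outside, world axes, zero at the start; "wrist_torque": the same for the moment, N m; "gripper_width": opening from 0.0 (shut) to 1.0 (fully open).
Only numpy, scipy, OpenCV 4.12 (cv2) and the standard library are available. Lean on these libraries where they do the work, as an engineer would, in place of code of your own. Each camera call takes 0.05 s, during which the arm holds its last target.

### The job

On the longer bed plate, slide the long aluminium saw fence to the left (seen from the robot) along its slot until its left end is level with the scribed line across the bed (the line that runs out to the steel pointer). Then swing that fence's clamp lever clockwise, fully round to its stop, to tighten it, and let go.

Things in the scene. Friction and masses are not known exactly. Their poses are not given: they have to be found in the camera images.
- fence: Long sliding fence: aluminium L-section. Origin at its left end (the end to set), under the upright wall, 18 mm above the bench. y: along the fence to the left, its only motion (110 mm travel, 5 N friction, stays put). x: away from the robot. Wall 10 mm thick in x, from y 0 to -200 mm, top 68 mm over the origin; pinch it from above. Slotted foot 8 mm thick, to x 80 mm. Starts right of the line.
- mark: Scribed line, pale, 2 mm wide, across the dark long bed (360 x 150 x 18 mm, fixed), ending in a steel pointer 16 mm wide on the bed's far edge. Origin on the line, mid-width, on the bed's top 18 mm above the bench. x along the line away from the robot, y parallel to the fence's y. The fence is set when its origin is at y 0 here. The shorter fence on the 160 mm bed is a bystander, fixed.
- clamp (a joint): Clamp lever on the bolt in the long fence's slot, rad: 0 loose (points away from the wall and the robot), 1.57 tight at its stop (parallel to the wall, pointing right, the fence's -y); grows clockwise from above. Starts at 0 to 0.25, takes about 3 N at the knob, stays where left. Its bolt is fixed to the bed and does not move with the fence; tightening does not shift the fence.
- clamp_knob (a point): Point on the axis of the upright black round knob, 20 mm in diameter, at the end of the clamp lever, 72 mm above the bench. The knob's top is 13 mm above this point; it keeps its width to 23 mm below, and the 10 mm thick steel arm (top 47 mm above the bench) runs from its foot to the bolt. x points outward along the lever: the bolt's axis is 70 mm back along -x. It does not spin on the arm.

How it is judged:
On the way, in this order (a step that is already met when the one before it is completed fails the run):
1. the fence's left end is at the scribed line while the clamp is still loose (y of fence in the frame of mark between -0.012 and 0.012 m and value of joint clamp below 0.6 rad), for 0.2 s.
2. the clamp lever is swung round to its stop (value of joint clamp above 1.35 rad), for 0.2 s.
At the end, for the whole second after the job is handed in: The fence's left end lies within 12 mm of the scribed line, measured along the fence, the clamp lever is at its stop (joint above 1.35 of 1.57 rad), and the fence is at rest (y of fence in the frame of mark between -0.012 and 0.012 m and value of joint clamp above 1.35 rad and linear speed of fence below 0.01 m/s); the robot touches nothing.
It also fails if it takes over 51 s, if anything falls off the work surface, if the arm or the gripper's body presses on something with over 40 N, if the wrist force passes 120 N, or if a joint passes its speed limit or range.

## Working session

There is one attempt and no reset: what is moved stays moved. The work goes in short steps, Python scripts to look and compute and a tool call to move; the robot and the scene stay as the last step left them, time stands still between calls to the robot, and variables do not carry over. Pictures are saved under pics/ and viewed, and the job is handed in when it is done.

Besides the shell and the picture viewer there is one more tool, called after "Call:" as name(argument=value, ...), one argument or row to a line, values as JSON. send_rows: Moves the arm, as the interface text tells. Its arguments: {"type":"object","properties":{"targets":{"type":"array"},"grip_force":{"type":"number"}},"required":["targets"]}

```bash
mkdir -p pics
cat > h.py <<'E'
import numpy as np,cv2
from rig import ctrl
def shot(n,tag):
    c=ctrl.camera(n); cv2.imwrite(f'pics/{tag}.png',c['image'][:,:,::-1]); np.savez(f'{tag}.npz',**c); return c
def ray(c,u,v):
    K=c['camera_matrix'];E=c['extrinsics']
    d=np.array([(u-K[0,2])/K[0,0],-(v-K[1,2])/K[1,1],-1.]); return E[:3,3],E[:3,:3]@d
def onz(c,u,v,z):
    o,d=ray(c,u,v); return o+d*(z-o[2])/d[2]
def dp(c,u,v):
    o,d=ray(c,u,v); return o+d*c['depth'][int(v),int(u)]
E
python3 - <<'E'
from h import *
for n in('top','side'):
    c=shot(n,n+'0'); print(c['camera_matrix'],c['extrinsics'].round(3))
print(ctrl.get_obs(), {k:getattr(ctrl,k) for k in dir(ctrl) if k=='tip_reach'})
E
```

```text
[[376.63339911   0.         314.62680085]
 [  0.         376.63339911 191.18159744]
 [  0.           0.           1.        ]] [[-0.03   0.997 -0.068  0.52 ]
 [-0.999 -0.029  0.025  0.056]
 [ 0.023  0.069  0.997  0.871]
 [ 0.     0.     0.     1.   ]]
[[413.36845436   0.         318.27889105]
 [  0.         413.36845436 197.21828702]
 [  0.           0.           1.        ]] [[-0.887  0.351 -0.299  0.34 ]
 [-0.461 -0.662  0.591  0.491]
 [ 0.01   0.662  0.749  0.612]
 [ 0.     0.     0.     1.   ]]
{'t': 0.1, 'joint_positions': array([ 1.27042715,  0.33280279, -0.0646847 ,  1.46084428,  0.02159013,
        1.34986665, -0.0885184 ]), 'joint_velocities': array([-7.31466269e-04, -1.35352935e-03,  2.87946031e-04, -1.03829832e-03,
       -8.68597034e-04,  1.89868848e-05,  1.42503644e-03]), 'tau': array([ 1.51718537e-03, -6.24548721e+01,  2.48041295e-02, -3.90717101e+01,
       -6.12401054e-02,  3.66206118e-02,  3.57162257e-06]), 'position': array([ 0.1712891 , -0.60074493,  0.23584334]), 'tcp_rot': array([-3.14036738e+00,  4.90911750e-05,  2.77753116e-01]), 'contact_force': array([-0.30563819,  0.7092608 , -0.38734717]), 'wrist_torque': array([ 0.00397439, -0.00383219, -0.00222694]), 'gripper_width': 0.9966728710774967} {'tip_reach': 0.014}
```

View pics/top0.png

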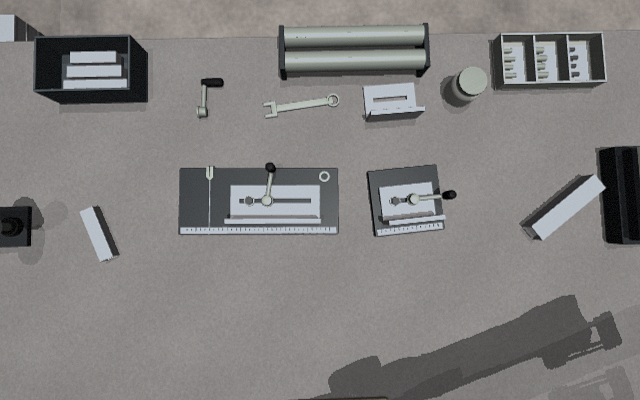

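View pics/side0.png

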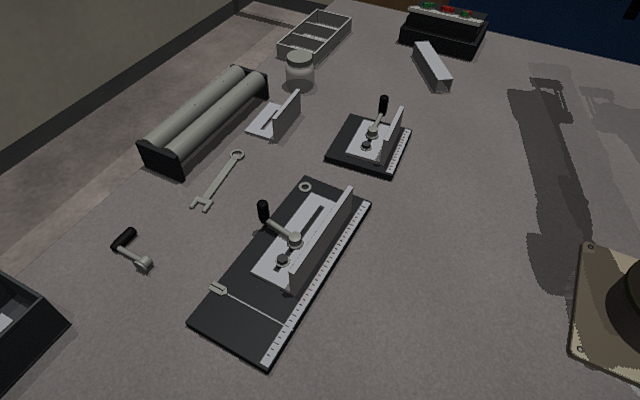

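The top view shows the long bed at cols 179-338, rows 168-235. The scribed line is near col 210, the fence wall runs over cols 224-320 near row 220, and the knob is at about (270,168). I'll zoom in to measure.

Run:
```python
import cv2
a=cv2.imread('pics/top0.png')[155:245,172:345]; cv2.imwrite('pics/tz.png',cv2.resize(a,None,fx=4.6,fy=4.6,interpolation=cv2.INTER_NEAREST))
a=cv2.imread('pics/side0.png')[170:375,180:380]; cv2.imwrite('pics/sz.png',cv2.resize(a,None,fx=2.9,fy=2.9,interpolation=cv2.INTER_NEAREST))
```

```text
(no output)
```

View pics/tz.png

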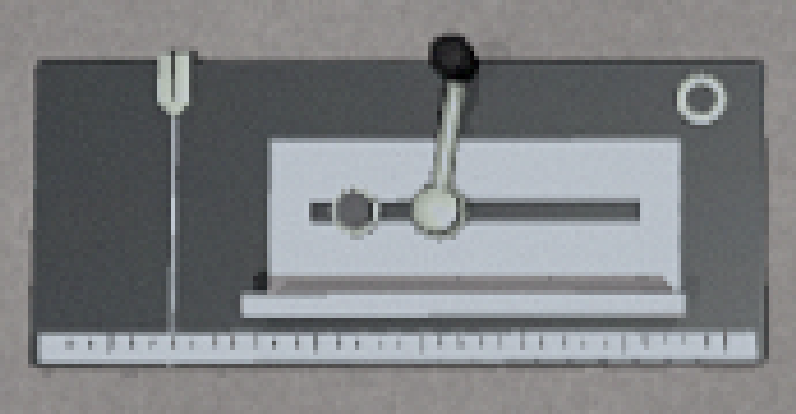

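View pics/sz.png

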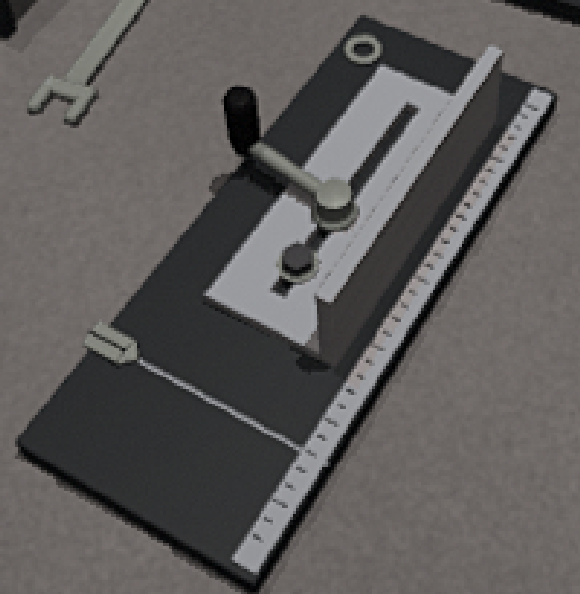

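Run:
```python
from h import *
t=dict(np.load('top0.npz')); s=dict(np.load('side0.npz'))
T=lambda a,b,z:onz(t,172+a/4.6-.5,155+b/4.6-.5,z)
S=lambda a,b,z:onz(s,180+a/2.9-.5,170+b/2.9-.5,z)
p=lambda n,x:print(n,x.round(4))
p('bed corners LN',T(33,364,.018));p('RN',T(765,364,.018));p('LF',T(36,60,.018));p('RF',T(764,60,.018))
p('line near',T(173,325,.018));p('line far',T(173,120,.018))
p('S line near',S(302,448,.018));p('S line far',S(138,360,.018))
p('wall TL near',T(241,318,.086));p('TL far',T(241,293,.086));p('TR near',T(686,316,.086));p('TR far',T(686,293,.086))
p('S wall TL',S(320,298,.086));p('S wall TR',S(498,50,.086)); p('S wall botL near',S(330,367,.018))
p('knob top',T(450,55,.085));p('S knob top',S(241,95,.085))
p('bolt',T(437,210,.05))
p('S bolt',S(335,190,.055))
for a,b in[(450,55),(437,210),(460,305)]: p('d',dp(t,172+a/4.6,155+b/4.6))
p('d',dp(s,180+241/2.9,170+95/2.9))
# masks: dark knob
im=t['image'][155:185,250:290].max(2); print(im[0:22,12:32])
```

```text
bed corners LN [0.4916 0.3418 0.018 ]
RN [ 0.4805 -0.0141  0.018 ]
LF [0.6403 0.3395 0.018 ]
RF [ 0.6305 -0.0188  0.018 ]
line near [0.5084 0.2741 0.018 ]
line far [0.6088 0.2729 0.018 ]
S line near [0.5059 0.273  0.018 ]
S line far [0.611  0.2712 0.018 ]
wall TL near [0.5115 0.2263 0.086 ]
TL far [0.5227 0.2262 0.086 ]
TR near [0.5063 0.0265 0.086 ]
TR far [0.5167 0.0262 0.086 ]
S wall TL [0.5194 0.2253 0.086 ]
S wall TR [0.5108 0.0275 0.086 ]
S wall botL near [0.516 0.226 0.018]
knob top [0.628  0.1302 0.085 ]
S knob top [0.628 0.129 0.085]
bolt [0.5592 0.1413 0.05  ]
S bolt [0.558 0.144 0.055]
d [0.6272 0.1294 0.0832]
d [0.5582 0.1405 0.0477]
d [0.5133 0.1269 0.0884]
d [0.6264 0.1298 0.0854]
[[144 144 143 143 146 141 142 145 141 142 138 140 138 141 142 147 149 151
  144 139]
 [146 148 144 143 142 140 137 143 146 143 140 143 137 139 143 145 146 146
  140 139]
 [143 145 148 142 143 142 143 143 142 141 142 146 141 142 141 143 148 144
  137 137]
 [144 146 144 140 140 148 145 145 144 137 140 145 147 145 142 144 142 142
  139 139]
 [145 145 143 141 144 143 143 142 141 139 142 143 145 14
[... 774 characters left out ...]
  53  58
   60  63]
 [ 86  85  86  67  30  21  27  38  37  22  26  19  13  10  80  83  82  80
   87  90]
 [ 82  86  81  83  62  36  19  20  24  11   9  11   0  27  81  79  77  83
   86  86]
 [ 85  83  84  81  87  65  25  11  10   3   0   5  17  52  78  81  81  82
   82  87]
 [ 78  80  80  86  84  89  45  71  72  45  36  27  47  65  80  86  86  84
   86  90]
 [ 83  85  83  86  85  81  56 123 146 119  90  62  68  65  84  87  85  85
   87  88]
 [ 81  82  84  83  81  70  42 126 179 163 122  64  61  64  86  84  84  86
   85  86]
 [ 84  84  87  85  87  72  51 133 186 148 114  72  63  69  84  88  81  88
   86  88]
 [ 85  83  85  82  85  71  75 139 193 153 104  67  65  70  82  89  86  86
   89  87]]
```

```bash
cat >> h.py <<'E'
from scipy.spatial.transform import Rotation as Ro
def rel(o,pt,yaw):
    R=Ro.from_euler('xyz',o['tcp_rot']); G=Ro.from_euler('xyz',[np.pi,0,yaw])
    return (R.inv().apply(np.array(pt)-o['position'])).round(4),(R.inv()*G).as_rotvec(degrees=True).round(2)
E
python3 - <<'E'
from h import *
o=ctrl.get_obs()
print(rel(o,[.5,-.3,.237],.8),rel(o,[.52,.2,.2],1.544))
E
```

```text
(array([ 0.3986, -0.1991, -0.0009]), array([-7.000e-02, -2.000e-02, -2.992e+01])) (array([ 0.5549, -0.6744,  0.0366]), array([-6.000e-02, -4.000e-02, -7.255e+01]))
```

Call:
send_rows(
  targets=[
    {"x": 0.057, "y": -0.0285, "az": -4.3, "jaw": 0.5},
    {"x": 0.114, "y": -0.057, "az": -8.5, "jaw": 0.5},
    {"x": 0.171, "y": -0.0855, "az": -12.8, "jaw": 0.5},
    {"x": 0.228, "y": -0.114, "az": -17, "jaw": 0.5},
    {"x": 0.285, "y": -0.142, "az": -21.3, "jaw": 0.5},
    {"x": 0.342, "y": -0.171, "az": -25.6, "jaw": 0.5},
    {"x": 0.399, "y": -0.199, "az": -30, "jaw": 0.5},
    {"x": 0.399, "y": -0.199, "az": -30, "jaw": 0.5},
    {"x": 0.399, "y": -0.199, "az": -30, "jaw": 0.5},
  ],
  grip_force=25,
)

```text
$.targets[0]: bad value
```

Run:
```python
from h import *
o=ctrl.get_obs()
print(o['t'],o['position'],o['tcp_rot'],o['joint_positions'].round(2),o['gripper_width'],rel(o,[.522,.2,.2],1.544))
```

```text
0.1 [ 0.1712891  -0.60074493  0.23584334] [-3.14036738e+00  4.90911750e-05  2.77753116e-01] [ 1.27  0.33 -0.06  1.46  0.02  1.35 -0.09] 0.9966728710774967 (array([ 0.5568, -0.6738,  0.0366]), array([-6.000e-02, -4.000e-02, -7.255e+01]))
```

All keys must be present in each row.

Call:
send_rows(
  targets=[
    {"x": 0.057, "y": -0.0285, "z": 0, "ax": 0, "ay": 0, "az": -4.3, "jaw": 0.5},
    {"x": 0.114, "y": -0.057, "z": 0, "ax": 0, "ay": 0, "az": -8.5, "jaw": 0.5},
    {"x": 0.171, "y": -0.0855, "z": 0, "ax": 0, "ay": 0, "az": -12.8, "jaw": 0.5},
    {"x": 0.228, "y": -0.114, "z": 0, "ax": 0, "ay": 0, "az": -17, "jaw": 0.5},
    {"x": 0.285, "y": -0.142, "z": 0, "ax": 0, "ay": 0, "az": -21.3, "jaw": 0.5},
    {"x": 0.342, "y": -0.171, "z": 0, "ax": 0, "ay": 0, "az": -25.6, "jaw": 0.5},
    {"x": 0.399, "y": -0.199, "z": 0, "ax": 0, "ay": 0, "az": -30, "jaw": 0.5},
    {"x": 0.399, "y": -0.199, "z": 0, "ax": 0, "ay": 0, "az": -30, "jaw": 0.5},
    {"x": 0.399, "y": -0.199, "z": 0, "ax": 0, "ay": 0, "az": -30, "jaw": 0.5},
  ],
  grip_force=25,
)

```text
t: 1.23
position: [0.5004, -0.3002, 0.2361]
tcp_rot: [-3.141, 0.0, 0.802]
contact_force: [-0.1, -0.5, 0.1]
gripper_width: 0.498
```

Run:
```python
from h import *
o=ctrl.get_obs()
print(o['t'],o['position'],o['tcp_rot'],o['joint_positions'].round(2),o['gripper_width'],rel(o,[.517,.195,.2],1.544))
```

```text
1.225 [ 0.50041361 -0.30015246  0.23610682] [-3.14085924e+00  4.29689868e-04  8.01833845e-01] [ 0.79  0.27 -0.39  1.56  0.11  1.34 -0.39] 0.4983599517395084 (array([ 0.3674, -0.3324,  0.0362]), array([-5.000e-02,  1.000e-02, -4.252e+01]))
```

Call:
send_rows(
  targets=[
    {"x": 0.041, "y": -0.037, "z": 0.004, "ax": 0, "ay": 0, "az": -4.7, "jaw": 0.5},
    {"x": 0.082, "y": -0.074, "z": 0.008, "ax": 0, "ay": 0, "az": -9.4, "jaw": 0.5},
    {"x": 0.123, "y": -0.111, "z": 0.012, "ax": 0, "ay": 0, "az": -14.2, "jaw": 0.5},
    {"x": 0.164, "y": -0.148, "z": 0.016, "ax": 0, "ay": 0, "az": -19, "jaw": 0.5},
    {"x": 0.205, "y": -0.185, "z": 0.02, "ax": 0, "ay": 0, "az": -23.7, "jaw": 0.5},
    {"x": 0.246, "y": -0.222, "z": 0.024, "ax": 0, "ay": 0, "az": -28.4, "jaw": 0.5},
    {"x": 0.287, "y": -0.26, "z": 0.028, "ax": 0, "ay": 0, "az": -33.2, "jaw": 0.5},
    {"x": 0.328, "y": -0.296, "z": 0.032, "ax": 0, "ay": 0, "az": -38, "jaw": 0.5},
    {"x": 0.367, "y": -0.332, "z": 0.036, "ax": 0, "ay": 0, "az": -42.5, "jaw": 0.5},
    {"x": 0.367, "y": -0.332, "z": 0.036, "ax": 0, "ay": 0, "az": -42.5, "jaw": 0.5},
  ],
)

```text
t: 2.48
position: [0.5166, 0.1967, 0.2001]
tcp_rot: [-3.141, -0.001, 1.547]
contact_force: [0.2, -0.4, -0.5]
gripper_width: 0.5
```

Run:
```python
from h import *
o=ctrl.get_obs()
print(o['t'],o['position'],o['tcp_rot'],o['joint_positions'].round(2),rel(o,[.5163,.195,.071],1.544))
shot('side','side1')
```

```text
2.475 [0.51660529 0.1967322  0.20011493] [-3.14063824e+00 -1.03315924e-03  1.54739183e+00] [ 0.24  0.29 -0.8   1.67  0.22  1.27 -0.63] (array([-1.900e-03, -1.000e-04,  1.291e-01]), array([-0.05, -0.06,  0.19]))
```

View pics/side1.png

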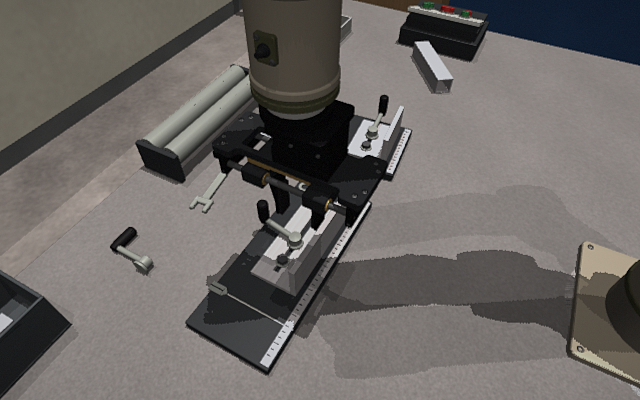

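The jaws straddle the wall line, with the far finger clear of the bolt at about (295,240). Lowering.

Call:
send_rows(
  targets=[
    {"x": 0, "y": 0, "z": 0.04, "ax": 0, "ay": 0, "az": 0, "jaw": 0.5},
    {"x": 0, "y": 0, "z": 0.08, "ax": 0, "ay": 0, "az": 0, "jaw": 0.5},
    {"x": 0, "y": 0, "z": 0.11, "ax": 0, "ay": 0, "az": 0, "jaw": 0.5},
    {"x": 0, "y": 0, "z": 0.129, "ax": 0, "ay": 0, "az": 0, "jaw": 0.5},
    {"x": 0, "y": 0, "z": 0.129, "ax": 0, "ay": 0, "az": 0, "jaw": 0.5},
    {"x": 0, "y": 0, "z": 0.129, "ax": 0, "ay": 0, "az": 0, "jaw": 0.25},
    {"x": 0, "y": 0, "z": 0.129, "ax": 0, "ay": 0, "az": 0, "jaw": 0.0},
    {"x": 0, "y": 0, "z": 0.129, "ax": 0, "ay": 0, "az": 0, "jaw": 0.0},
    {"x": 0, "y": 0, "z": 0.129, "ax": 0, "ay": 0, "az": 0, "jaw": 0.0},
    {"x": 0, "y": 0, "z": 0.129, "ax": 0, "ay": 0, "az": 0, "jaw": 0.0},
  ],
  grip_force=25,
)

```text
t: 3.78
position: [0.5174, 0.1944, 0.0718]
tcp_rot: [3.141, 0.0, 1.543]
contact_force: [-1.3, -0.7, 3.2]
gripper_width: 0.114
```

Run:
```python
from h import *
o=ctrl.get_obs()
p=o['position'];d=.0475;th=-.0275
print(o['t'],p,o['tcp_rot'],o['contact_force'],o['gripper_width'],rel(o,p+d*np.array([-np.sin(th),np.cos(th),0]),o['tcp_rot'][2]))
```

```text
3.775 [0.51742656 0.1944004  0.07175827] [3.14140376e+00 1.34488942e-04 1.54331475e+00] [-1.25618291 -0.73383557  3.19944791] 0.11425154645707973 (array([ 0.0475,  0.    , -0.    ]), array([0.01, 0.01, 0.  ]))
```

The opening is 9.9 mm, so the 10 mm wall is gripped. Sliding +47.5 mm along tool x.

Call:
send_rows(
  targets=[
    {"x": 0.006, "y": 0, "z": 0, "ax": 0, "ay": 0, "az": 0, "jaw": 0},
    {"x": 0.012, "y": 0, "z": 0, "ax": 0, "ay": 0, "az": 0, "jaw": 0},
    {"x": 0.018, "y": 0, "z": 0, "ax": 0, "ay": 0, "az": 0, "jaw": 0},
    {"x": 0.024, "y": 0, "z": 0, "ax": 0, "ay": 0, "az": 0, "jaw": 0},
    {"x": 0.03, "y": 0, "z": 0, "ax": 0, "ay": 0, "az": 0, "jaw": 0},
    {"x": 0.036, "y": 0, "z": 0, "ax": 0, "ay": 0, "az": 0, "jaw": 0},
    {"x": 0.042, "y": 0, "z": 0, "ax": 0, "ay": 0, "az": 0, "jaw": 0},
    {"x": 0.0475, "y": 0, "z": 0, "ax": 0, "ay": 0, "az": 0, "jaw": 0},
    {"x": 0.0475, "y": 0, "z": 0, "ax": 0, "ay": 0, "az": 0, "jaw": 0},
    {"x": 0.0475, "y": 0, "z": 0, "ax": 0, "ay": 0, "az": 0, "jaw": 0},
  ],
)

```text
t: 5.03
position: [0.5187, 0.2419, 0.0718]
tcp_rot: [3.141, 0.0, 1.543]
contact_force: [-1.8, -2.6, 4.5]
gripper_width: 0.112
```

Run:
```python
from h import *
o=ctrl.get_obs()
print(o['t'],o['position'],o['tcp_rot'],o['contact_force'],o['gripper_width'])
c=shot('side','side2')
a=c['image'][170:375,180:380,::-1]; cv2.imwrite('pics/sz2.png',cv2.resize(a,None,fx=2.9,fy=2.9,interpolation=cv2.INTER_NEAREST))
```

```text
5.025 [0.51869459 0.24185471 0.07181498] [3.14149311e+00 2.59560293e-04 1.54323121e+00] [-1.7597068  -2.61473513  4.51598797] 0.1123887680730105
```

View pics/sz2.png

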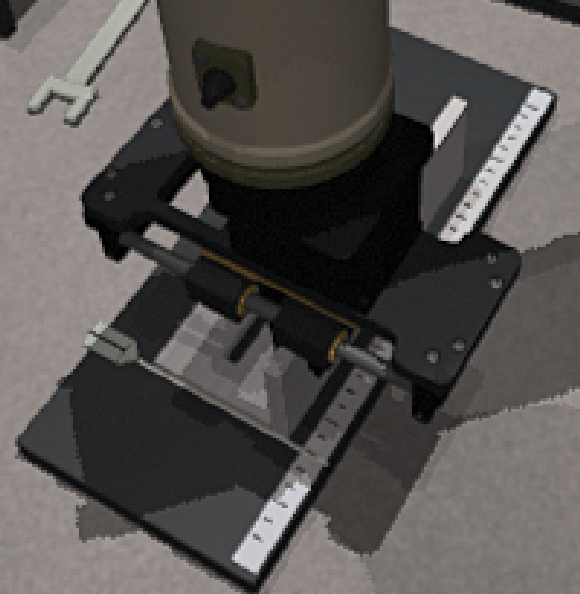

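The wall's left end appears level with the line. Releasing and lifting to check.

Call:
send_rows(
  targets=[
    {"x": 0, "y": 0, "z": 0, "ax": 0, "ay": 0, "az": 0, "jaw": 0.25},
    {"x": 0, "y": 0, "z": 0, "ax": 0, "ay": 0, "az": 0, "jaw": 0.5},
    {"x": 0, "y": 0, "z": 0, "ax": 0, "ay": 0, "az": 0, "jaw": 0.5},
    {"x": 0, "y": 0, "z": -0.03, "ax": 0, "ay": 0, "az": 0, "jaw": 0.5},
    {"x": 0, "y": 0, "z": -0.08, "ax": 0, "ay": 0, "az": 0, "jaw": 0.5},
    {"x": -0.05, "y": 0, "z": -0.12, "ax": 0, "ay": 0, "az": 0, "jaw": 0.5},
    {"x": -0.11, "y": 0, "z": -0.12, "ax": 0, "ay": 0, "az": 0, "jaw": 0.5},
    {"x": -0.17, "y": 0, "z": -0.12, "ax": 0, "ay": 0, "az": 0, "jaw": 0.5},
    {"x": -0.23, "y": 0, "z": -0.12, "ax": 0, "ay": 0, "az": 0, "jaw": 0.5},
    {"x": -0.23, "y": 0, "z": -0.12, "ax": 0, "ay": 0, "az": 0, "jaw": 0.5},
  ],
)

```text
t: 6.32
position: [0.5122, 0.0063, 0.1913]
tcp_rot: [-3.141, 0.002, 1.535]
contact_force: [-0.5, 0.2, 0.6]
gripper_width: 0.499
```

Run:
```python
from h import *
c=shot('side','side3')
a=c['image'][170:375,180:380,::-1]; a=cv2.resize(a,None,fx=2.9,fy=2.9,interpolation=cv2.INTER_NEAREST)
c=shot('top','top3')
b=c['image'][155:245,172:345,::-1]; cv2.imwrite('pics/sz3.png',a);cv2.imwrite('pics/tz3.png',cv2.resize(b,None,fx=4.6,fy=4.6,interpolation=cv2.INTER_NEAREST))
o=ctrl.get_obs();print(o['t'],o['position'],o['tcp_rot'])
```

```text
6.425 [0.51233324 0.011659   0.19157705] [ 3.14142488e+00 -7.56326034e-05  1.54177841e+00]
```

View pics/sz3.png

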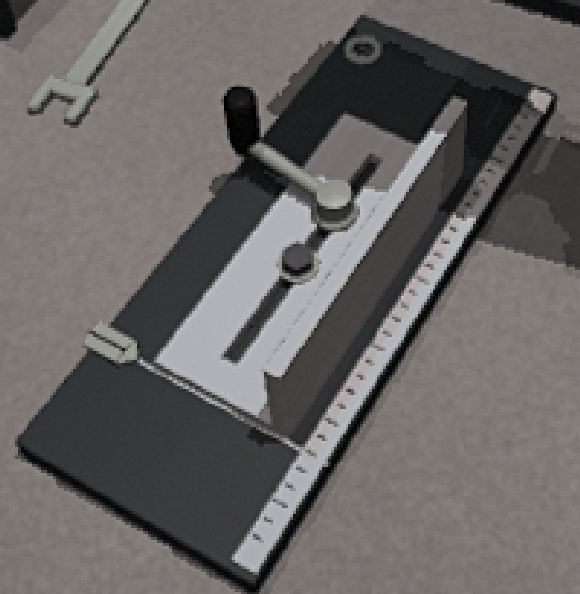

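View pics/tz3.png

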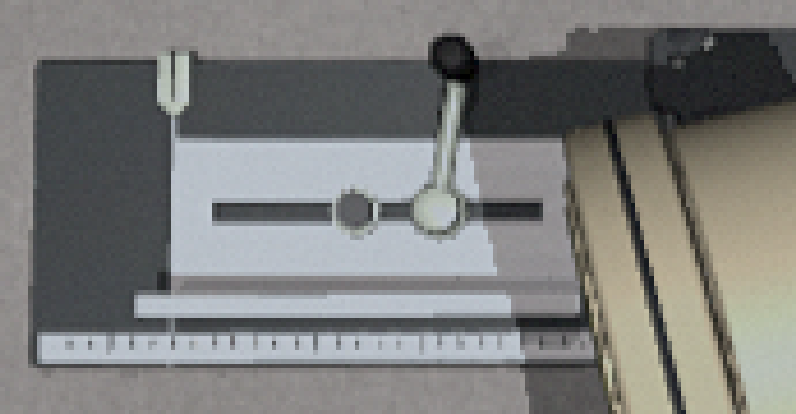

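Run:
```python
from h import *
t=dict(np.load('top3.npz'));s=dict(np.load('side3.npz'))
T=lambda a,b,z:onz(t,172+a/4.6-.5,155+b/4.6-.5,z)
S=lambda a,b,z:onz(s,180+a/2.9-.5,170+b/2.9-.5,z)
print('fence',T(135,305,.086),S(269,373,.086),'foot',T(172,200,.026),'line',T(173,325,.018),T(173,120,.018))
print('knob',T(451,55,.085),'bolt',T(437,210,.05))
o=ctrl.get_obs()
k=np.array([.628,.1297]);b=np.array([.559,.142]);d=k-b;a=np.arctan2(d[1],d[0]);print(a,-.0275-a)
# tool y=(sin yaw,-cos yaw)=dir a -> yaw=a+pi/2
print(rel(o,[*k,.15],a+np.pi/2),rel(o,[*k,.07],a+np.pi/2))
```

```text
fence [0.51880269 0.2735342  0.086     ] [0.52028738 0.27269326 0.086     ] foot [0.56897004 0.27182797 0.026     ] line [0.50843253 0.27406145 0.018     ] [0.60877017 0.27294417 0.018     ]
knob [0.62799002 0.12978749 0.085     ] bolt [0.5592175  0.14128644 0.05      ]
-0.17640787790004273 0.14890787790004273
(array([0.1213, 0.1122, 0.0416]), array([ 0.01, -0.01,  8.44])) (array([0.1213, 0.1122, 0.1216]), array([ 0.01, -0.01,  8.44]))
```

The fence end is at y≈0.273, against the line at 0.2735. Next, move over the knob.

Call:
send_rows(
  targets=[
    {"x": 0.03, "y": 0.028, "z": 0.0, "ax": 0, "ay": 0, "az": 2.1, "jaw": 0.5},
    {"x": 0.06, "y": 0.056, "z": 0.0, "ax": 0, "ay": 0, "az": 4.2, "jaw": 0.5},
    {"x": 0.09, "y": 0.084, "z": 0.0, "ax": 0, "ay": 0, "az": 6.3, "jaw": 0.5},
    {"x": 0.121, "y": 0.112, "z": 0.0, "ax": 0, "ay": 0, "az": 8.4, "jaw": 0.5},
    {"x": 0.121, "y": 0.112, "z": 0.04, "ax": 0, "ay": 0, "az": 8.4, "jaw": 0.5},
    {"x": 0.121, "y": 0.112, "z": 0.06, "ax": 0, "ay": 0, "az": 8.4, "jaw": 0.5},
    {"x": 0.121, "y": 0.112, "z": 0.06, "ax": 0, "ay": 0, "az": 8.4, "jaw": 0.5},
  ],
)

```text
t: 7.3
position: [0.6265, 0.13, 0.1302]
tcp_rot: [-3.139, 0.001, 1.397]
contact_force: [0.1, 0.0, 1.2]
gripper_width: 0.499
```

Run:
```python
from h import *
o=ctrl.get_obs();print(o['t'],o['position'],o['tcp_rot'],o['joint_positions'].round(2),rel(o,[.628,.1297,.07],-.176+np.pi/2))
c=shot('side','side4')
a=c['image'][170:375,180:380,::-1]; a=cv2.resize(a,None,fx=2.9,fy=2.9,interpolation=cv2.INTER_NEAREST);cv2.imwrite('pics/sz4.png',a)
```

```text
7.3 [0.6265308  0.12995266 0.13017826] [-3.13885409e+00  9.89357353e-04  1.39737220e+00] [ 0.23  0.53 -0.68  1.51  0.35  1.22 -0.68] (array([0.0001, 0.0017, 0.0602]), array([-0.16,  0.06,  0.15]))
```

View pics/sz4.png

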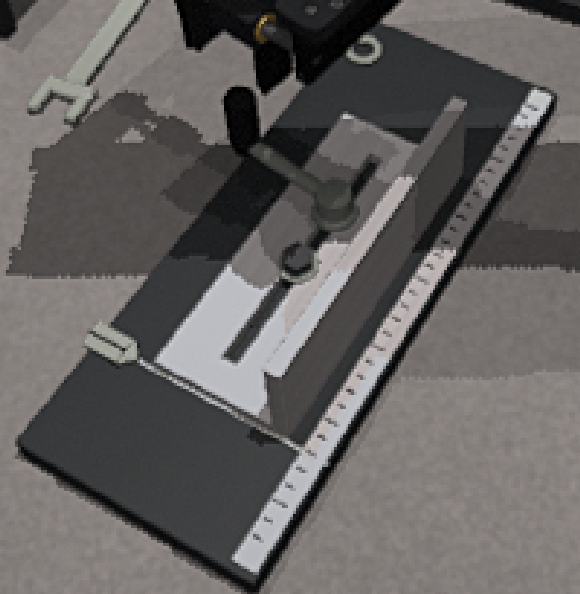

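The fingers hang above the knob on both sides. Lowering and gripping.

Call:
send_rows(
  targets=[
    {"x": 0, "y": 0.0005, "z": 0.025, "ax": 0, "ay": 0, "az": 0, "jaw": 0.5},
    {"x": 0, "y": 0.0005, "z": 0.045, "ax": 0, "ay": 0, "az": 0, "jaw": 0.5},
    {"x": 0, "y": 0.0005, "z": 0.06, "ax": 0, "ay": 0, "az": 0, "jaw": 0.5},
    {"x": 0, "y": 0.0005, "z": 0.06, "ax": 0, "ay": 0, "az": 0, "jaw": 0.4},
    {"x": 0, "y": 0.0005, "z": 0.06, "ax": 0, "ay": 0, "az": 0, "jaw": 0.2},
    {"x": 0, "y": 0.0005, "z": 0.06, "ax": 0, "ay": 0, "az": 0, "jaw": 0.1},
    {"x": 0, "y": 0.0005, "z": 0.06, "ax": 0, "ay": 0, "az": 0, "jaw": 0.1},
    {"x": 0, "y": 0.0005, "z": 0.06, "ax": 0, "ay": 0, "az": 0, "jaw": 0.1},
  ],
  grip_force=20,
)

```text
t: 8.35
position: [0.6298, 0.1296, 0.0725]
tcp_rot: [3.138, -0.001, 1.396]
contact_force: [5.1, 0.3, -2.2]
gripper_width: 0.219
```

Run:
```python
from h import *
o=ctrl.get_obs();print(o['t'],o['position'],o['tcp_rot'],o['contact_force'],o['gripper_width'])
b=np.array([.559,.142]);p=o['position'];d=p[:2]-b;r=np.hypot(*d);a0=np.arctan2(d[1],d[0]);print(r,a0)
for i in range(1,15):
    a=a0-np.radians(6*i); q=b+.070*np.array([np.cos(a),np.sin(a)])
    print(i,6*i,*rel(o,[*q,p[2]],o['tcp_rot'][2]-np.radians(6*i)),q.round(3))
```

```text
8.35 [0.62975567 0.12958071 0.07248899] [ 3.13811988e+00 -1.11210859e-03  1.39604548e+00] [ 5.0931236   0.32590879 -2.24244694] 0.2189554157083221
0.07183734030086598 -0.17375371457437208
1 6 [-0.0073 -0.0022 -0.    ] [ 0.2  -0.07  6.  ] [0.626 0.123]
2 12 [-0.0146 -0.0034 -0.    ] [ 0.19 -0.08 12.  ] [0.624 0.116]
3 18 [-0.0216 -0.0052 -0.    ] [ 0.19 -0.09 18.  ] [0.621 0.109]
4 24 [-0.0285 -0.0079 -0.0001] [ 0.18 -0.1  24.  ] [0.617 0.103]
5 30 [-0.035  -0.0112 -0.0001] [ 0.18 -0.11 30.  ] [0.613 0.097]
6 36 [-0.0412 -0.0152 -0.0001] [ 0.17 -0.12 36.  ] [0.608 0.092]
7 42 [-0.0469 -0.0198 -0.0001] [ 0.17 -0.13 42.  ] [0.602 0.087]
8 48 [-0.052  -0.0249 -0.0001] [ 0.16 -0.14 48.  ] [0.596 0.083]
9 54 [-0.0567 -0.0306 -0.0002] [ 0.15 -0.15 54.  ] [0.59  0.079]
10 60 [-0.0607 -0.0368 -0.0002] [ 0.15 -0.16 60.  ] [0.583 0.076]
11 66 [-0.064  -0.0433 -0.0002] [ 0.14 -0.17 66.  ] [0.576 0.074]
12 72 [-0.0666 -0.0501 -0.0002] [ 0.13 -0.18 72.  ] [0.569 0.073]
13 78 [-0.0685 -0.0572 -0.0003] [ 0.12 -0.19 78.  ] [0.561 0.072]
14 84 [-0.0697 -0.0645 -0.0003] [ 0.12 -0.2  84.  ] [0.554 0.072]
```

The grip is on (19 mm opening) and the arm has been drawn about 2.5 mm outward. I'll include that correction in the arc and do the first 60° clockwise.

Call:
send_rows(
  targets=[
    {"x": -0.0073, "y": 0.002, "z": 0, "ax": 0, "ay": 0, "az": 6, "jaw": 0.1},
    {"x": -0.0146, "y": 0.001, "z": 0, "ax": 0, "ay": 0, "az": 12, "jaw": 0.1},
    {"x": -0.0216, "y": -0.001, "z": 0, "ax": 0, "ay": 0, "az": 18, "jaw": 0.1},
    {"x": -0.0285, "y": -0.0036, "z": 0, "ax": 0, "ay": 0, "az": 24, "jaw": 0.1},
    {"x": -0.035, "y": -0.007, "z": 0, "ax": 0, "ay": 0, "az": 30, "jaw": 0.1},
    {"x": -0.0411, "y": -0.011, "z": 0, "ax": 0, "ay": 0, "az": 36, "jaw": 0.1},
    {"x": -0.0468, "y": -0.0155, "z": 0, "ax": 0, "ay": 0, "az": 42, "jaw": 0.1},
    {"x": -0.052, "y": -0.0207, "z": 0, "ax": 0, "ay": 0, "az": 48, "jaw": 0.1},
    {"x": -0.0566, "y": -0.0264, "z": 0, "ax": 0, "ay": 0, "az": 54, "jaw": 0.1},
    {"x": -0.0606, "y": -0.0325, "z": 0, "ax": 0, "ay": 0, "az": 60, "jaw": 0.1},
  ],
)

```text
t: 9.6
position: [0.5855, 0.077, 0.0723]
tcp_rot: [-3.141, -0.001, 0.347]
contact_force: [-1.5, 3.7, 2.5]
gripper_width: 0.219
```

Run:
```python
from h import *
o=ctrl.get_obs();print(o['t'],o['position'],o['tcp_rot'],o['contact_force'],o['gripper_width'],o['joint_positions'].round(2))
b=np.array([.5605,.142]);p=o['position'];d=p[:2]-b;r=np.hypot(*d);a0=np.arctan2(d[1],d[0]);print(r,a0, -.0275-a0)
c=shot('side','side5')
a=c['image'][170:375,180:380,::-1]; a=cv2.resize(a,None,fx=2.9,fy=2.9,interpolation=cv2.INTER_NEAREST);cv2.imwrite('pics/sz5.png',a)
```

```text
9.6 [0.58548087 0.07700866 0.0723318 ] [-3.14062202e+00 -1.19868899e-03  3.47461112e-01] [-1.51068742  3.7139619   2.48482319] 0.219390807205177 [ 0.18  0.45 -0.48  1.71  0.23  1.04 -1.6 ]
0.0696269950535881 -1.2038342417186039 1.1763342417186038
```

View pics/sz5.png

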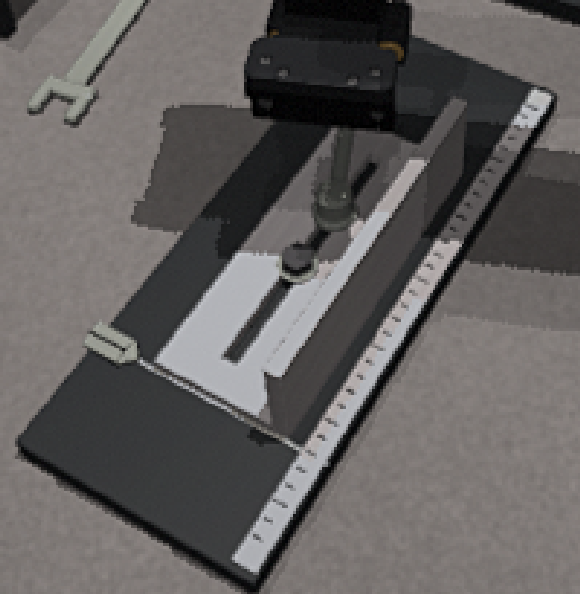

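The arm has followed to about 1.18 rad and the fence hasn't moved. Finishing the last 24° or so against the stop.

Call:
send_rows(
  targets=[
    {"x": -0.0073, "y": -0.0004, "z": 0, "ax": 0, "ay": 0, "az": 6, "jaw": 0.1},
    {"x": -0.0146, "y": -0.0015, "z": 0, "ax": 0, "ay": 0, "az": 12, "jaw": 0.1},
    {"x": -0.0216, "y": -0.0034, "z": 0, "ax": 0, "ay": 0, "az": 18, "jaw": 0.1},
    {"x": -0.0265, "y": -0.0052, "z": 0, "ax": 0, "ay": 0, "az": 22, "jaw": 0.1},
    {"x": -0.029, "y": -0.0063, "z": 0, "ax": 0, "ay": 0, "az": 24, "jaw": 0.1},
    {"x": -0.029, "y": -0.0063, "z": 0, "ax": 0, "ay": 0, "az": 24, "jaw": 0.1},
    {"x": -0.029, "y": -0.0063, "z": 0, "ax": 0, "ay": 0, "az": 24, "jaw": 0.1},
  ],
)

```text
t: 10.52
position: [0.5579, 0.0727, 0.0724]
tcp_rot: [-3.14, -0.004, -0.067]
contact_force: [5.2, 4.9, -1.0]
gripper_width: 0.219
```

Run:
```python
from h import *
o=ctrl.get_obs();print(o['t'],o['position'],o['tcp_rot'],o['contact_force'],o['gripper_width'],o['joint_positions'].round(2))
b=np.array([.5605,.142]);p=o['position'];d=p[:2]-b;r=np.hypot(*d);a0=np.arctan2(d[1],d[0]);print(r,a0, -.0275-a0)
```

```text
10.525 [0.55787915 0.07272927 0.07242851] [-3.13990442 -0.00362569 -0.06700555] [ 5.19821986  4.9180831  -1.03446498] 0.2191377678327314 [ 0.14  0.38 -0.41  1.79  0.18  1.   -1.98]
0.06932028902479759 -1.6086132394893262 1.5811132394893261
```

The lever is at about 1.57 rad, against its stop with a few newtons. Releasing gently and lifting.

Call:
send_rows(
  targets=[
    {"x": 0, "y": 0, "z": 0, "ax": 0, "ay": 0, "az": 0, "jaw": 0.3},
    {"x": 0, "y": 0, "z": 0, "ax": 0, "ay": 0, "az": 0, "jaw": 0.42},
    {"x": 0, "y": 0, "z": 0, "ax": 0, "ay": 0, "az": 0, "jaw": 0.42},
    {"x": 0, "y": 0, "z": -0.02, "ax": 0, "ay": 0, "az": 0, "jaw": 0.42},
    {"x": 0, "y": 0, "z": -0.06, "ax": 0, "ay": 0, "az": 0, "jaw": 0.42},
    {"x": 0, "y": 0, "z": -0.12, "ax": 0, "ay": 0, "az": 0, "jaw": 0.42},
    {"x": 0, "y": 0.06, "z": -0.13, "ax": 0, "ay": 0, "az": 0, "jaw": 0.42},
    {"x": 0, "y": 0.12, "z": -0.13, "ax": 0, "ay": 0, "az": 0, "jaw": 0.42},
    {"x": 0, "y": 0.18, "z": -0.13, "ax": 0, "ay": 0, "az": 0, "jaw": 0.42},
    {"x": 0, "y": 0.18, "z": -0.13, "ax": 0, "ay": 0, "az": 0, "jaw": 0.42},
  ],
)

```text
t: 11.78
position: [0.5426, -0.1141, 0.2013]
tcp_rot: [3.139, 0.001, -0.078]
contact_force: [0.5, 0.6, -0.2]
gripper_width: 0.418
```

Run:
```python
from h import *
c=shot('side','side6')
a=c['image'][170:375,180:380,::-1]; a=cv2.resize(a,None,fx=2.9,fy=2.9,interpolation=cv2.INTER_NEAREST)
c=shot('top','top6')
b=c['image'][155:245,172:345,::-1]; cv2.imwrite('pics/sz6.png',a);cv2.imwrite('pics/tz6.png',cv2.resize(b,None,fx=4.6,fy=4.6,interpolation=cv2.INTER_NEAREST))
o=ctrl.get_obs();print(o['t'],o['position'],o['contact_force'])
```

```text
11.875 [ 0.54351699 -0.10826019  0.2014717 ] [0.30493457 1.01828039 1.00708751]
```

View pics/sz6.png

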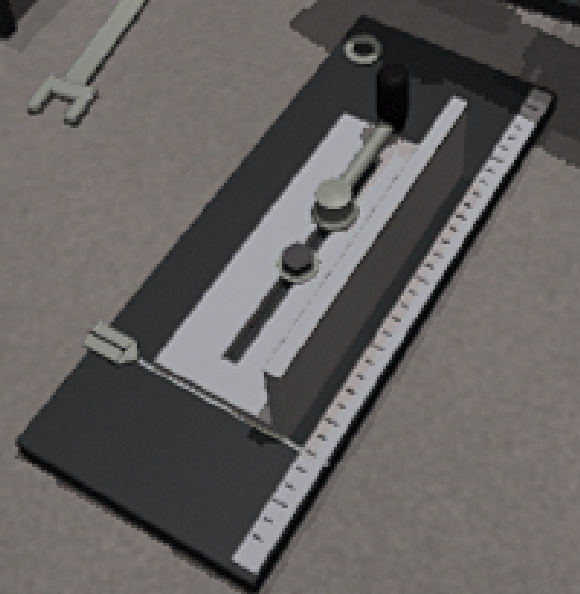

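View pics/tz6.png

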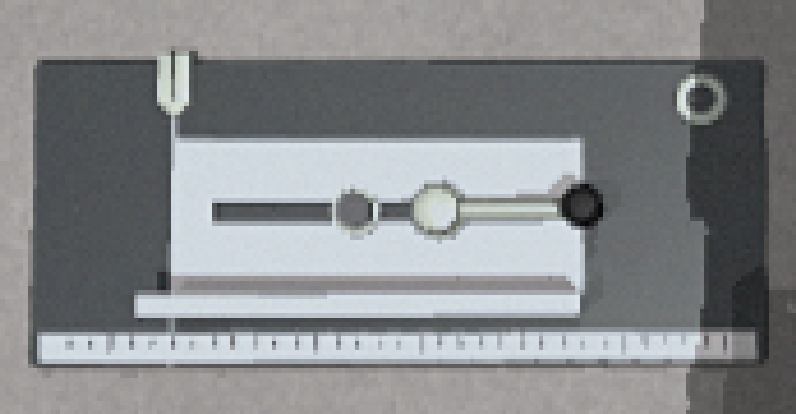

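The lever is parallel to the wall and points right (zoomed top view: bolt at (437,210), knob at (582,205)). The fence's left end is unchanged at (135,305), and its foot is on the line at col 172. The arm is clear.

Run:
```python
from h import *
t=dict(np.load('top6.npz'))
k=onz(t,172+582/4.6-.5,155+205/4.6-.5,.085);print(k, -.0275-np.arctan2(k[1]-.142,k[0]-.5600))
print(ctrl.hand_in())
```

```text
[0.55789048 0.07205026 0.085     ] 1.5734448044805784
the job is handed in; nothing more can be done
None
```

I slid the long fence 47.5 mm to the left onto the scribed line, swung its clamp lever clockwise to the stop, let go and handed the job in at about 12 s. Handing in gives no verdict, so these are only my own readings.

- **Fence:** after the slide I measured its left end at y = 0.2727 to 0.2735, and the line there at about 0.2735. That is within about 1 mm, against a tolerance of 12 mm. In the last pictures, taken after clamping, it had not moved.
- **Clamp:** the last measurement of the knob puts the lever at about 1.57 rad, its stop. A grip estimate just before release gave 1.58.
- **Arm:** it is about 0.13 m above the knob and off to the right, touching nothing.

The first move call was refused because every row needs all its keys, so nothing moved then. The camera put the knob about 2 mm short of where the jaws found it, and I corrected the swing for that. No other checks failed or disagreed.

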